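# Pin the ledge turntable back together

## Task

The turntable on the tiled ledge has been put back together loosely after a wash and its parts no longer line up: bring the holes of sleeve, tray and glide ring over the socket in the base, and pass the pivot pin from the brush holder down through all of them until its shoulder sits fully home on the sleeve, then let go. Feel your way with the pin and never lean hard on it, keep the tray level and on its ring, and do not disturb the mug, bottle, comb or toothbrush.

Things in the scene. Friction and masses are not known exactly. Their poses are not given: they have to be found in the camera images.
- base: Round wooden base plate of the turntable, 150 mm across, 16 mm high, stuck fast to the ledge. Origin: centre of its underside, z up. In its middle, hidden by the stack, a blind round socket 12 mm wide and 12 mm deep. On it lie loose, bottom to top: glide ring, tray, sleeve, each with a 12 mm through bore in its middle, none lined up at the start.
- socket (a point): Centre of the socket's mouth, 16 mm above the ledge. On the base, out of sight under the tray, lies the glide ring: white plastic, 60 mm across, 10 mm thick, 40 g, loose. Its bore starts 3 to 6 mm off the socket's axis, to any side, and is found only by feel: a pin tip resting lightly on the ring's flat top (26 mm above the ledge) drops when it comes over the bore.
- tray: Round stainless tray, 120 mm across, rim 16 mm high, floor 6 mm thick, about 220 g, loose on the glide ring, its underside 26 mm above the ledge. Origin: centre of the underside, on the axis of its 12 mm bore; z up. Its bore starts 4 to 8 mm off the glide ring's.
- sleeve: Round stainless sleeve, 26 mm outside, 12 mm bore, 30 mm high, 60 g, standing loose on the tray floor, its foot 32 mm above the ledge. Origin: centre of the underside, on the bore's axis; z up. Its bore starts 5 to 11 mm off the tray's.
- pin: Steel pin, 90 g: rod 10 mm thick, 57 mm long, tip tapered to 7 mm over the last 3 mm; then a shoulder 22 mm wide, its underside 57 mm above the origin, and a round black grip 32 mm wide from 69 to 97 mm; top at 101. Origin: end of the tip, z up to the knob. Starts hanging upright by its shoulder in the holder. Home: tip 5 mm and shoulder 62 mm above the ledge, shoulder on the sleeve.
- holder: White ceramic brush holder, a block 50 x 92 x 72 mm (its own x, y, z), fixed to the ledge, with three upright 14 mm holes in a row along its y, 30 mm apart; the pin hangs in the middle one, its tip 15 mm above the ledge. Origin: centre of the underside.
- mug: Bystander: stainless mug, 76 mm wide, 85 mm high, handle towards its +y. Origin: centre of the underside.
- bottle: Bystander: amber glass bottle with a white twist cap, 58 mm wide, 150 mm high. Origin: centre of the underside.
- comb: Bystander: black plastic comb lying flat, 130 x 30 x 5 mm, long along its x. Origin: middle of the underside.
- toothbrush: Bystander: orange toothbrush lying flat, its head in a white slotted cap, 180 mm long along its x, 20 mm wide, 18 mm high. Origin: middle of the underside.

How it is judged:
At the end, for the whole second after the job is handed in: The pin is upright (within 0.08 rad) in the base socket, its axis within 3 mm of the socket's and its shoulder within 2.5 mm of fully home; tray and sleeve are threaded on it (3 mm), level and at their heights (2 mm) on the glide ring and each other; all at rest and let go (z of pin in the frame of base below 0.0075 m and horizontal distance between pin and base below 0.003 m and angle between pin's own z axis and vertical below 0.08 rad and horizontal distance between each of tray, sleeve and pin below 0.003 m and z of tray in the frame of base between 0.024 and 0.028 m and z of sleeve in the frame of base between 0.03 and 0.034 m and angle between tray's own z axis and vertical below 0.05 rad and linear speed of each of pin, tray below 0.02 m/s); the robot touches nothing.
It fails at once if the stack is leaned on: more than 35 N on the base (contact force between base and anything else above 35 N).
It fails at once if the pin is forced: more than 35 N between pin and tray or sleeve (contact force between pin and tray above 35 N or contact force between pin and sleeve above 35 N).
It fails at once if the tray is tipped or taken off its ring (angle between tray's own z axis and vertical above 0.2 rad or z of tray in the frame of base above 0.045 m).
It fails at once if mug, bottle, comb or toothbrush is moved by more than 20 mm (distance of any of mug, bottle, comb, toothbrush from where it was at the start of the episode above 0.02 m).
It also fails if it takes over 61 s, if anything falls off the work surface, if the arm or the gripper's body presses on something with over 40 N, if the wrist force passes 120 N, or if a joint passes its speed limit or range.

## Robot

A 6-joint arm with a two-finger parallel gripper is mounted at the origin on the work surface. World frame = base frame: x ahead of the robot, y to its left, z up, the work surface at z = 0. Lengths are in m, angles in rad, forces in N, time in s.
With the tool pointing down it reaches from about 0.3 to 0.875 m from the base axis. Payload 4.2 kg.
Tool frame: the origin (TCP) lies at the very end of the fingers, on their centre line; the grasp point (between the pads) lies r.grasp_offset behind it (r.grasp_offset is the distance from the TCP to the grasp point, in m); z points along the fingers, y is the direction in which the jaws open and shut (so a half turn about z gives the same grasp; the last joint's range is limited). The gripper opens to 85 mm and grips with 20 to 120 N. Pads are 22 mm wide; open, the fingers measure 114 mm over their backs; the gripper's body (76 mm by 85 mm) begins 54 mm behind the grasp point. The pads swing forward as they close: fully open they stand 13 mm farther back than shut.
Start: joints at [-1.246, 0.32, 1.565, -0, 1.257, -0.02], TCP at [0.194, -0.541, 0.195] pointing down, gripper open.
Joint ranges: [-3.11, 3.11], [-0.84, 2.01], [0.21, 2.61], [-1.34, 4.49], [0.05, 2.63], [-2.56, 2.56]. Speed limits (rad/s): [2.57, 2.57, 3.14, 3.14, 3.14, 3.14].

## Interface

Orientations are given as a unit quaternion [x, y, z, w].
In Python, from bench import r, cams gives the robot as it stands.
- The arm moves only by the tool drive_tool, never from a script. Its argument "commands" is a list that holds one entry, the list of rows, each a list of 6 numbers: the shift along the tool's x, y, z in cm, then the turn, a rotation vector about the tool's x, y, z in degrees. A call has 1 to 8 rows; each row shifts and turns the pose as measured when the row begins, along the tool's axes as they then stand; what a row does not reach is not made up. A row lasts 1/10 s, in which the tool goes at most 50 mm and 8.59 degrees, less where a joint would pass 70% of its speed; a pose out of reach is approached as far as the arm can. A call is refused whole if a number of a shift passes 5 or a number of a turn 8.59, either way. A call with a gripper value outside its range is refused whole. "claw" is the closure in counts, from 0 (fully open) to 255 (shut), set as the call begins (left out, the last holds). The fingers move at their own pace and stop on an object; the grip force is fixed at half the most. Time passes only in rows, so rows that do not move let the fingers close. It gives the time, the measured TCP pose, the force and the opening at its end, in the units of the state.
- r.get_obs(): the state, without advancing time (a new reading comes with each control period).
- cams.camera(name): name is "scene" or "top"; returns the picture (400x640x3 uint8, red, green, blue); there is no depth.
- cams.camera_params(name): a dict with "fx", "fy", "cx", "cy" (pixels), "eye" and "orientation" of the camera in the world. Camera axes: x right, y up, looking along -z (the intrinsics and any distortion apply to the point x, -y, -z); pixel columns grow to the right and rows downward; lengths in m; the calibration is good to about 2 mm. A picture is of the moment at which its call begins. camera_params takes no time and is no camera call.
- r.finish_job(): hands the job in, once; it reports no verdict.
The state is a dict: "t": time; "qpos": joint angles; "qd": joint speeds; "effort": joint torques, N m; "tcp_pos": TCP position; "eef_rot": TCP orientation; "contact_force": force on the tool from outside, world axes, zero at the start; "moment": the same for the moment, N m; "grip_width": finger opening in m.
Only numpy, scipy, OpenCV 4.12 (cv2) and the standard library are available. Lean on these libraries where they do the work, as an engineer would, in place of code of your own. Each camera call takes 0.05 s, during which the arm holds its last target. There are 200 camera calls.

## Working session

There is one attempt and no reset: what is moved stays moved. The work goes in short steps, Python scripts to look and compute and a tool call to move; the robot and the scene stay as the last step left them, time stands still between calls to the robot, and variables do not carry over. Pictures are saved under pics/ and viewed, about 8 in all and at most 12, crops included, and the job is handed in when it is done.

Besides the shell and the picture viewer there is one more tool, called after "Emit:" in YAML: its name, and indented under it one key for each argument. drive_tool: Moves the arm, as the interface text tells. Its arguments: {"type":"object","properties":{"commands":{"type":"array","items":{"type":"array","items":{"type":"array","items":{"type":"number"}}}},"claw":{"type":"number"}},"required":["commands"]}

```bash
mkdir -p pics; ls; python3 - <<'E'
from bench import r,cams
import cv2
for n in("scene","top"):
    cv2.imwrite(f"pics/{n}0.png",cams.camera(n)[:,:,::-1]); print(n,cams.camera_params(n))
print(r.get_obs(), r.grasp_offset)
E
```

```text
pics
scene {'fx': 389.84962899204686, 'fy': 389.84962899204686, 'cx': 317.3594582505553, 'cy': 198.813289103336, 'eye': array([ 1.06924842, -0.51141989,  0.57305388]), 'orientation': array([0.41237275, 0.17078829, 0.35902467, 0.8196837 ])}
top {'fx': 370.3435278059322, 'fy': 370.3435278059322, 'cx': 320.1897200934788, 'cy': 198.9052291445381, 'eye': array([ 0.47828876, -0.03057693,  0.98768503]), 'orientation': array([ 0.05646394, -0.03810653, -0.70238223,  0.70853294])}
{'t': 0.1, 'qpos': array([-1.24601247e+00,  3.20236843e-01,  1.56554396e+00, -9.70145549e-06,
        1.25741083e+00, -1.99548096e-02]), 'qd': array([ 2.99730028e-04, -1.66396253e-03, -3.89719668e-03,  2.20506956e-05,
       -1.69924463e-03, -4.95351832e-04]), 'effort': array([-8.79966192e-04, -4.16413307e+01, -2.34705126e+01, -1.07375624e-04,
        4.88604055e-03, -2.53899037e-05]), 'tcp_pos': array([ 0.19418994, -0.54070439,  0.19386636]), 'eef_rot': array([ 9.85180579e-01,  1.71518474e-01, -1.25942287e-04, -7.89520319e-04]), 'contact_force': array([-0.33216689, -1.12636003, -0.29671787]), 'moment': array([-0.00049147, -0.00159942,  0.00822447]), 'grip_width': 0.08547155620223203} 0.0187
```

View pics/scene0.png

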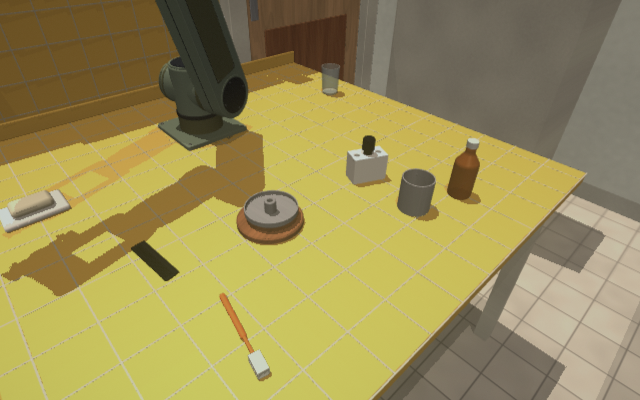

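View pics/top0.png

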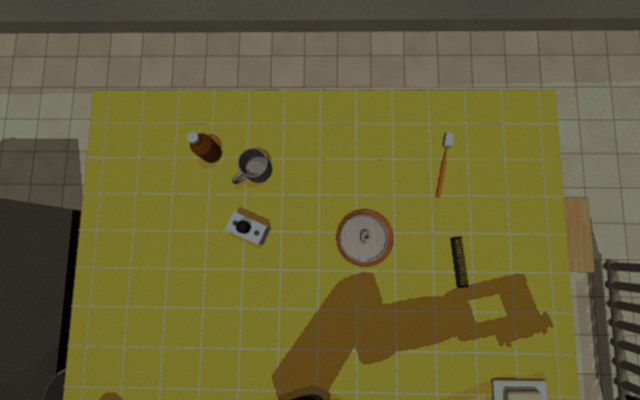

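```bash
cat >h.py <<'E'
import numpy as np,cv2
from scipy.spatial.transform import Rotation as R
from bench import r,cams
def ray(n,u,v):
    p=cams.camera_params(n); d=np.array([(u-p['cx'])/p['fx'],-(v-p['cy'])/p['fy'],-1])
    return np.array(p['eye']),R.from_quat(p['orientation']).apply(d)
def at(n,u,v,z):
    e,d=ray(n,u,v); return e+d*(z-e[2])/d[2]
def px(n,P):
    p=cams.camera_params(n); c=R.from_quat(p['orientation']).inv().apply(np.array(P)-p['eye'])
    return np.array([p['cx']-p['fx']*c[0]/c[2],p['cy']+p['fy']*c[1]/c[2]]).round(1)
def tile(name,crops,w=400,h=300):
    out=[]
    for img,u0,v0,s in crops:  # s= zoom ; ticks every 10px
        c=img[v0:v0+h//s,u0:u0+w//s,::-1]; c=cv2.resize(c,(w,h),interpolation=cv2.INTER_CUBIC)
        for k in range(0,w//s,10): cv2.putText(c,str(u0+k),(k*s,10),0,.35,(255,0,0),1); cv2.line(c,(k*s,0),(k*s,5),(0,0,255),1)
        for k in range(0,h//s,10): cv2.putText(c,str(v0+k),(0,k*s+4),0,.35,(255,0,0),1)
        out.append(c)
    rows=[np.hstack(out[i:i+2]) for i in range(0,len(out),2)]
    cv2.imwrite('pics/'+name,np.vstack(rows))
E
python3 - <<'E'
from h import *
t=cv2.imread('pics/top0.png')[:,:,::-1]; s=cv2.imread('pics/scene0.png')[:,:,::-1]
tile('c1.png',[(t,330,203,6),(t,215,205,6),(s,230,185,5),(s,330,130,5)])
E
```

```text
(no output)
```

View pics/c1.png

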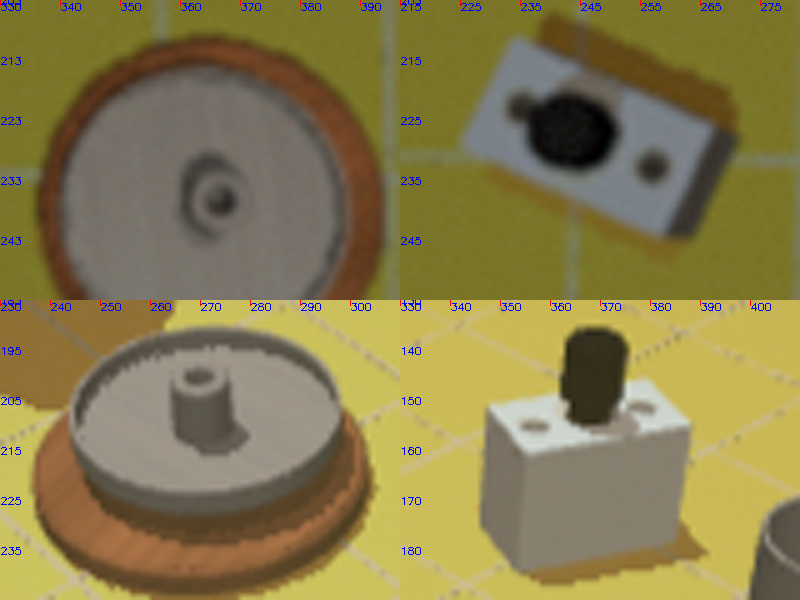

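```bash
cat >>h.py <<'E'
from scipy.optimize import minimize
th=np.linspace(0,2*np.pi,80,endpoint=False)
def hull(n,c,rad,z0,z1):
    P=[px2(n,[c[0]+rad*np.cos(a),c[1]+rad*np.sin(a),z]) for a in th for z in(z0,z1)]
    return cv2.convexHull(np.array(P,np.float32))
def px2(n,P,_c={}):
    if n not in _c:
        p=cams.camera_params(n); _c[n]=(p,R.from_quat(p['orientation']).inv().as_matrix())
    p,M=_c[n]; c=M@(np.array(P)-p['eye']); return p['cx']-p['fx']*c[0]/c[2],p['cy']+p['fy']*c[1]/c[2]
def rend(n,c,rad,z0,z1):
    m=np.zeros((1600,2560),np.uint8); cv2.fillPoly(m,[((hull(n,c,rad,z0,z1)+.5)*4-.5).round().astype(np.int32)],255)
    return cv2.resize(m,(640,400),interpolation=cv2.INTER_AREA)/255.
def fit(n,mask,c,rad,z0,z1):
    f=lambda q:np.abs(rend(n,q,rad,z0,z1)-mask).sum()
    o=minimize(f,c,method='Nelder-Mead',options=dict(initial_simplex=[c,[c[0]+.01,c[1]],[c[0],c[1]+.01]],xatol=1e-4))
    return o.x.round(4),o.fun
E
python3 - <<'E'
from h import *
for n,(u,v),box in (('top',(364.5,237),(325,198,405,278)),('scene',(270,213),(222,182,320,245))):
    im=cv2.imread(f'pics/{n}0.png').astype(float); B,G,Rr=[im[...,i] for i in range(3)]
    bm=np.zeros((400,640),bool); bm[box[1]:box[3],box[0]:box[2]]=1
    disk=bm&(B/(G+1)>.45)
    tr=bm&(G/(Rr+1)>.8)&(B/(G+1)>.7)
    print(n,disk.sum(),tr.sum(), [im[y,x] for x,y in ([(340,238),(364,222),(380,275)] if n=='top' else [(245,225),(250,215),(20,260)])])
    def clean(m):
        k,l,s,_=cv2.connectedComponentsWithStats(m.astype(np.uint8)); m=(l==1+s[1:,4].argmax()).astype(np.uint8)
        c=cv2.findContours(m,0,1)[0]; o=np.zeros_like(m); cv2.fillPoly(o,[max(c,key=len)],1); return o.astype(float)
    c0=at(n,u,v,.03)[:2]
    print('base',fit(n,clean(disk),c0,.075,0,.016),'tray',fit(n,clean(tr),c0,.06,.026,.042))
print('bore',at('top',366.2,236.7,.062),at('scene',269.2,200.2,.062))
print('knob',at('top',243.3,226.7,.072+.014),at('scene',369,137.5,.116-.0), 'holes',at('top',235.5,222,.072),at('top',257.5,232.5,.072),at('scene',357,155.2,.072),at('scene',378,151.5,.072))
E
```

```text
top 3078 1911 [array([72., 79., 86.]), array([105., 112., 118.]), array([ 42., 118., 122.])]
base (array([ 0.503 , -0.1264]), np.float64(803.1058823529412)) tray (array([ 0.5076, -0.1152]), np.float64(39.03921568627451))
scene 6173 1783 [array([ 62., 101., 148.]), array([135., 148., 155.]), array([ 89., 189., 199.])]
base (array([ 0.514 , -0.1206]), np.float64(3518.427450980392)) tray (array([ 0.5067, -0.1144]), np.float64(85.2392156862745))
bore [ 0.5090457  -0.12100176  0.062     ] [ 0.51387783 -0.12217737  0.062     ]
knob [0.52971733 0.18092215 0.086     ] [0.53299819 0.17660617 0.116     ] holes [0.54202547 0.20417837 0.072     ] [0.5164893  0.14829982 0.072     ] [0.52298704 0.14859075 0.072     ] [0.54631517 0.20271201 0.072     ]
```

```bash
python3 - <<'E'
from h import *
for n,pts,box in (('top',[(337,232),(340,225),(392,240),(372,265),(365,272),(350,290)],(325,198,405,278)),('scene',[(240,222),(270,233),(300,215),(272,239),(200,190),(285,232)],(222,182,320,245))):
    im=cv2.imread(f'pics/{n}0.png').astype(float); B,G,Rr=[im[...,i] for i in range(3)]
    for x,y in pts: print(n,x,y,im[y,x],(G/Rr)[y,x].round(2),(B/G)[y,x].round(2))
    bm=np.zeros((400,640),bool); bm[box[1]:box[3],box[0]:box[2]]=1
    for thr in (.47,.5,.53):
        disk=bm&((B/(G+1)>thr))
        k,l,s,_=cv2.connectedComponentsWithStats(disk.astype(np.uint8)); m=(l==1+s[1:,4].argmax()).astype(np.uint8)
        c=cv2.findContours(m,0,1)[0]; o=np.zeros_like(m); cv2.fillPoly(o,[max(c,key=len)],1)
        print(thr,fit(n,o.astype(float),np.array([.507,-.115]),.075,0,.016),o.sum())
E
```

```text
top 337 232 [36. 61. 84.] 0.73 0.59
top 340 225 [28. 53. 90.] 0.59 0.53
top 392 240 [34. 60. 94.] 0.64 0.57
top 372 265 [32. 70. 97.] 0.72 0.46
top 365 272 [ 47.  83. 102.] 0.81 0.57
top 350 290 [27. 74. 99.] 0.75 0.36
0.47 (array([ 0.503 , -0.1264]), np.float64(780.4117647058824)) 3321
0.5 (array([ 0.5011, -0.1268]), np.float64(732.4941176470588)) 3227
0.53 (array([ 0.4992, -0.1281]), np.float64(654.3098039215686)) 3057
scene 240 222 [ 61.  99. 144.] 0.69 0.62
scene 270 233 [ 43.  74. 103.] 0.72 0.58
scene 300 215 [ 49.  82. 116.] 0.71 0.6
scene 272 239 [ 59.  97. 141.] 0.69 0.61
scene 200 190 [ 52. 112. 144.] 0.78 0.46
scene 285 232 [ 64. 104. 153.] 0.68 0.62
0.47 (array([ 0.5142, -0.1182]), np.float64(2833.9176470588236)) 5487
0.5 (array([ 0.5073, -0.1207]), np.float64(1155.0196078431372)) 3775
0.53 (array([ 0.507 , -0.1186]), np.float64(929.5450980392156)) 3490<stdin>:4: RuntimeWarning: divide by zero encountered in divide
<stdin>:4: RuntimeWarning: invalid value encountered in divide
```

```bash
python3 - <<'E'
from h import *
for n,box in (('top',(325,198,405,278)),('scene',(222,182,320,245))):
    im=cv2.imread(f'pics/{n}0.png').astype(float)+.01; B,G,Rr=[im[...,i] for i in range(3)]
    bm=np.zeros((400,640),bool); bm[box[1]:box[3],box[0]:box[2]]=1
    for thr in (.46,.5,.54):
      for g in (.74,.8):
        disk=(bm&(B/G>thr)&(G/Rr<g)).astype(np.uint8)
        disk=cv2.morphologyEx(disk,cv2.MORPH_OPEN,np.ones((2,2),np.uint8))
        k,l,s,_=cv2.connectedComponentsWithStats(disk); m=(l==1+s[1:,4].argmax()).astype(np.uint8)
        h=cv2.convexHull(cv2.findNonZero(m)); o=np.zeros_like(m); cv2.fillPoly(o,[h],1)
        print(n,thr,g,fit(n,o.astype(float),np.array([.507,-.115]),.075,0,.016),o.sum(),cv2.boundingRect(h))
E
```

```text
top 0.46 0.74 (array([ 0.5072, -0.1241]), np.float64(139.34509803921569)) 2509 (338, 211, 56, 56)
top 0.46 0.8 (array([ 0.5066, -0.1234]), np.float64(136.38039215686274)) 2511 (338, 211, 56, 56)
top 0.5 0.74 (array([ 0.5085, -0.1254]), np.float64(413.0862745098039)) 2234 (340, 211, 54, 56)
top 0.5 0.8 (array([ 0.5076, -0.1234]), np.float64(401.79215686274506)) 2244 (340, 211, 54, 56)
top 0.54 0.74 (array([ 0.5094, -0.1051]), np.float64(2620.078431372549)) 17 (361, 263, 7, 3)
top 0.54 0.8 (array([ 0.5919, -0.1377]), np.float64(2542.517647058823)) 33 (380, 220, 8, 10)
scene 0.46 0.74 (array([ 0.5077, -0.1175]), np.float64(807.721568627451)) 1813 (238, 210, 66, 33)
scene 0.46 0.8 (array([ 0.517 , -0.1223]), np.float64(558.7882352941177)) 2130 (238, 209, 67, 37)
scene 0.5 0.74 (array([ 0.5077, -0.1175]), np.float64(807.721568627451)) 1813 (238, 210, 66, 33)
scene 0.5 0.8 (array([ 0.5153, -0.1218]), np.float64(587.8980392156863)) 2081 (238, 209, 67, 36)
scene 0.54 0.74 (array([ 0.5077, -0.1175]), np.float64(807.721568627451)) 1813 (238, 210, 66, 33)
scene 0.54 0.8 (array([ 0.5132, -0.1211]), np.float64(609.6666666666666)) 2047 (238, 209, 66, 36)
```

```bash
python3 - <<'E'
from h import *
t=cv2.imread('pics/top0.png')[:,:,::-1].copy(); s=cv2.imread('pics/scene0.png')[:,:,::-1].copy()
for c in ([.508,-.119],):
    for n in('top','scene'):
        h=hull(n,c,.075,0,.016).reshape(-1,2); print(n,c,h.min(0),h.max(0))
def ov(img,n,c,u0,v0,s,col,rad,z0,z1):
    w,h=400,300; k=img[v0:v0+h//s,u0:u0+w//s]; k=cv2.resize(k,(w,h),interpolation=cv2.INTER_CUBIC)
    cv2.polylines(k,[((hull(n,c,rad,z0,z1).reshape(-1,2)-[u0,v0]+.5)*s).astype(np.int32).reshape(-1,1,2)],True,col,1); return k
T=np.hstack([ov(t,'top',[.508,-.119],333,203,5,(0,0,255),.075,0,.016),ov(t,'top',[.509,-.1215],335,210,5,(0,0,255),.013,.032,.062)])
S=np.hstack([ov(s,'scene',[.508,-.119],230,185,5,(0,0,255),.075,0,.016),ov(s,'scene',[.509,-.1215],230,185,5,(0,0,255),.013,.032,.062)])
cv2.imwrite('pics/ov.png',np.vstack([T,S])[:,:,::-1])
E
```

```text
top [0.508, -0.119] [334.79596 209.0185 ] [392.64716 266.92014]
scene [0.508, -0.119] [236.02638 194.94063] [303.36487 243.08061]
```

View pics/ov.png

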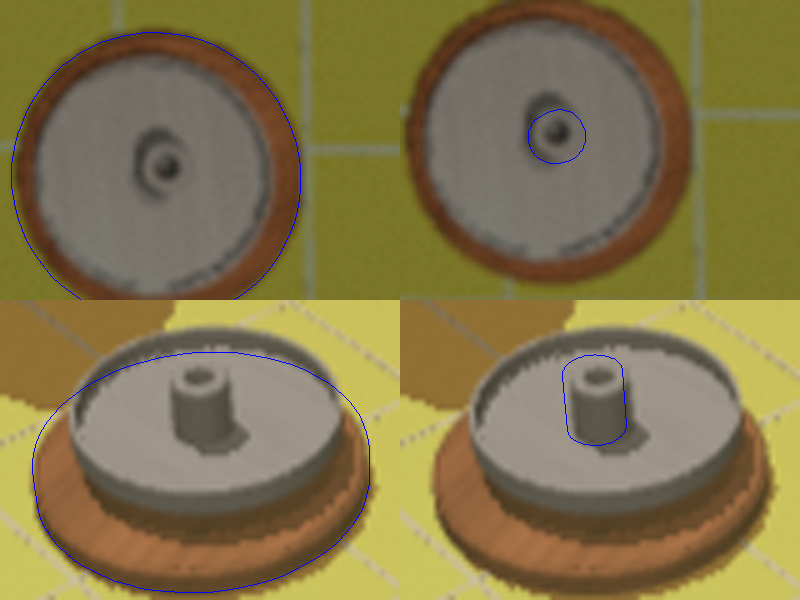

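Emit:
drive_tool:
  commands:
    - [[2,-4.5,0,0,0,6.6],[2.5,-4,0,0,0,6.6],[3,-4,0,0,0,6.55],[2,-4.2,0,0,0,0],[2,-4.2,0,0,0,0],[2,-4.2,0,0,0,0],[2,-4.2,0,0,0,0],[2,-4.2,0,0,0,0]]

```text
t: 0.9
tcp_pos: [0.3432, -0.1883, 0.1902]
eef_rot: [1.0, -0.013, -0.001, -0.003]
contact_force: [0.6, 0.8, 0.0]
grip_width: 0.0853
```

Emit:
drive_tool:
  commands:
    - [[2.2,-4.5,0,0,0,-1.0],[2.2,-4.5,0,0,0,-0.5],[2.2,-4.5,0,0,0,0],[2.2,-4.5,0,0,0,0],[2.2,-4.5,0,0,0,0],[2.2,-4.5,0,0,0,0],[2.2,-4.5,0,0,0,0],[2.2,-4.0,0,0,0,0]]

```text
t: 1.7
tcp_pos: [0.5167, 0.1697, 0.1902]
eef_rot: [1.0, 0.001, -0.002, -0.001]
contact_force: [0.6, 0.2, 0.0]
grip_width: 0.0851
```

Emit:
drive_tool:
  commands:
    - [[0,0,0,0,0,0]]

```text
t: 1.8
tcp_pos: [0.5187, 0.1743, 0.1892]
eef_rot: [1.0, 0.004, -0.001, -0.002]
contact_force: [-0.9, -0.6, 0.2]
grip_width: 0.0853
```

Emit:
drive_tool:
  commands:
    - [[1.3,-0.25,2,0,0,0],[0,0,2,0,0,0],[0,0,2,0,0,0],[0,0,0,0,0,0]]

```text
t: 2.2
tcp_pos: [0.5306, 0.1773, 0.126]
eef_rot: [1.0, 0.005, -0.003, -0.001]
contact_force: [-0.2, -0.3, -0.6]
grip_width: 0.0854
```

```bash
python3 - <<'E'
from h import *
t=cams.camera('top');s=cams.camera('scene');o=r.get_obs();print(o['tcp_pos'],o['eef_rot'])
p=o['tcp_pos'];print(px('top',p),px('scene',p),[px(n,[.5315,.177,.112]) for n in('top','scene')])
tile('g1.png',[(t,210,200,6),(s,330,100,5)])
E
```

```text
[0.53268477 0.17790937 0.12885938] [ 9.99983364e-01  5.34202095e-03  9.10929840e-05 -2.17411728e-03]
[240.4 224.3] [369.8 132.6] [array([242.4, 225.3]), array([368.5, 138.7])]
```

View pics/g1.png

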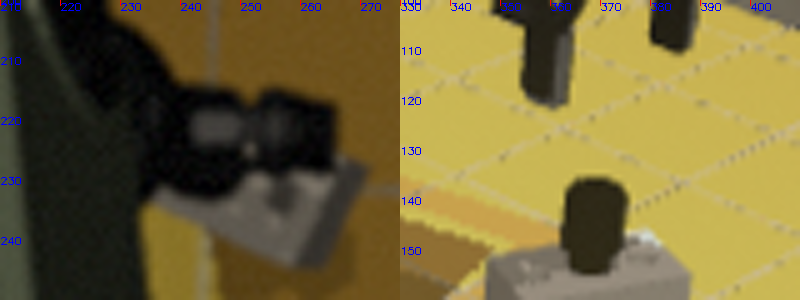

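Emit:
drive_tool:
  commands:
    - [[-0.1,0.1,1.6,0,0,0],[0,0,1.6,0,0,0],[0,0,1.4,0,0,0],[0,0,0,0,0,0],[0,0,0,0,0,0]]

```text
t: 2.8
tcp_pos: [0.5363, 0.1767, 0.0896]
eef_rot: [1.0, 0.004, 0.007, -0.004]
contact_force: [0.1, -0.5, -0.1]
grip_width: 0.0852
```

Emit:
drive_tool:
  commands:
    - [[0,0,0.4,0,0,0],[0,0,0,0,0,0]]

```text
t: 3.0
tcp_pos: [0.5377, 0.1769, 0.0878]
eef_rot: [1.0, 0.004, 0.009, -0.005]
contact_force: [0.4, -0.1, 0.4]
grip_width: 0.0855
```

Emit:
drive_tool:
  commands:
    - [[0,0,0,0,0,0],[0,0,0,0,0,0]]

```text
t: 3.2
tcp_pos: [0.5383, 0.1771, 0.0889]
eef_rot: [1.0, 0.004, 0.01, -0.005]
contact_force: [-0.7, -0.3, -0.4]
grip_width: 0.0855
```

Emit:
drive_tool:
  commands:
    - [[-0.4,0,0.6,-0.6,-1.2,0],[-0.2,0,0.5,0,0,0],[0,0,0,0,0,0]]

```text
t: 3.5
tcp_pos: [0.5321, 0.1772, 0.0772]
eef_rot: [1.0, 0.004, -0.001, 0.001]
contact_force: [0.4, 0.1, -0.7]
grip_width: 0.0856
```

Emit:
drive_tool:
  commands:
    - [[0,0,-0.2,0,0,0],[0,0,0,0,0,0],[0,0,0,0,0,0],[0,0,0,0,0,0],[0,0,0,0,0,0],[0,0,0,0,0,0]]
  claw: 255

```text
t: 4.1
tcp_pos: [0.5341, 0.1798, 0.0815]
eef_rot: [1.0, 0.004, 0.001, -0.002]
contact_force: [-0.5, -1.4, 0.5]
grip_width: -0.0001
```

```bash
python3 - <<'E'
from h import *
s=cams.camera('scene');t=cams.camera('top');o=r.get_obs();print(o['tcp_pos'],o['grip_width'],px('scene',o['tcp_pos']),px('top',o['tcp_pos']))
tile('g2.png',[(s,330,95,4),(t,200,180,4)])
E
```

```text
[0.53356593 0.17922158 0.08094635] 0.00020414411875725516 [368.5 149.6] [244.5 225.3]
```

View pics/g2.png

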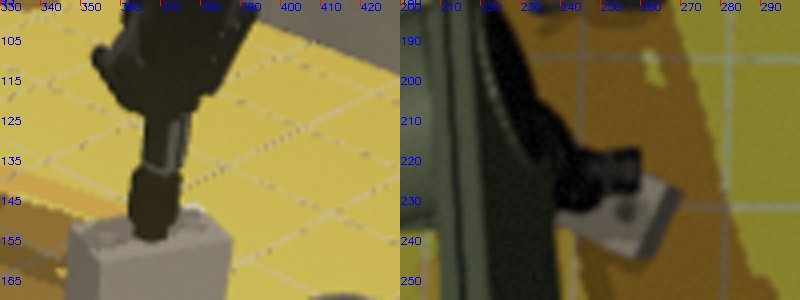

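```bash
python3 - <<'E'
from h import *
for dx in(0,-.02,-.04):
  for z in(.129,.142,.155):
    print(dx,z,[px('scene',[.5327+dx,.1779+d,z]) for d in(-.043,.043)],[px('top',[.5327+dx,.1779+d,z]) for d in(-.043,.043)])
print([ (dx,px('scene',[.5336+dx,.179,.1])) for dx in (0,-.02,-.03,-.04)])
E
```

```text
0 0.129 [array([358. , 138.1]), array([380.9, 127.3])] [array([258.7, 224.5]), array([222.1, 224.2])]
0 0.142 [array([358.4, 133.2]), array([381.5, 122.6])] [array([257.7, 224.1]), array([220.4, 223.8])]
0 0.155 [array([358.9, 128.2]), array([382.1, 117.8])] [array([256.5, 223.8]), array([218.8, 223.4])]
-0.02 0.129 [array([351.9, 135.1]), array([374.8, 124.6])] [array([258.5, 233.1]), array([221.7, 232.8])]
-0.02 0.142 [array([352.2, 130.3]), array([375.4, 119.9])] [array([257.4, 232.9]), array([220. , 232.5])]
-0.02 0.155 [array([352.6, 125.4]), array([375.9, 115.1])] [array([256.3, 232.6]), array([218.4, 232.3])]
-0.04 0.129 [array([345.9, 132.3]), array([368.9, 122. ])] [array([258.2, 241.8]), array([221.3, 241.4])]
-0.04 0.142 [array([346.2, 127.4]), array([369.4, 117.3])] [array([257.1, 241.7]), array([219.6, 241.3])]
-0.04 0.155 [array([346.5, 122.6]), array([369.9, 112.6])] [array([256. , 241.6]), array([217.9, 241.2])]
[(0, array([369.2, 143. ])), (-0.02, array([363.2, 140.1])), (-0.03, array([360.2, 138.7])), (-0.04, array([357.3, 137.3]))]
```

Emit:
drive_tool:
  commands:
    - [[0,0,0.2,0,0,0],[0,0,0.1,0,0,0]]

```text
t: 4.4
tcp_pos: [0.534, 0.1792, 0.0793]
eef_rot: [1.0, 0.004, 0.001, -0.001]
contact_force: [-2.3, -0.1, 13.2]
grip_width: -0.0002
```

Emit:
drive_tool:
  commands:
    - [[0,0,0.2,0,0,0],[0,0,0.1,0,0,0]]

```text
t: 4.6
tcp_pos: [0.5347, 0.1793, 0.0795]
eef_rot: [1.0, 0.004, 0.002, -0.002]
contact_force: [-2.1, -0.0, 4.8]
grip_width: 0.0004
```

Emit:
drive_tool:
  commands:
    - [[-0.1,0.1,-1.2,0,0,0],[0,0,-0.3,0,0,0],[0,0,0,0,0,0],[0,0,0,0,0,0],[0,0,0,0,0,0],[0,0,0,0,0,0]]
  claw: 0

```text
t: 5.2
tcp_pos: [0.5327, 0.1773, 0.0944]
eef_rot: [1.0, 0.004, 0.001, -0.001]
contact_force: [0.1, -0.6, 0.5]
grip_width: 0.0848
```

Emit:
drive_tool:
  commands:
    - [[0,0,0.8,0,0,0],[0,0,0.8,0,0,0],[0,0,0.8,0,0,0],[0,0,0.5,0,0,0],[0,0,0,0,0,0]]

```text
t: 5.7
tcp_pos: [0.5317, 0.1771, 0.0611]
eef_rot: [1.0, 0.004, -0.0, -0.001]
contact_force: [0.1, -0.0, -0.6]
grip_width: 0.0851
```

Emit:
drive_tool:
  commands:
    - [[0,0,0.7,0,0,0],[0,0,0.7,0,0,0],[0,0,0.3,0,0,0],[0,0,0,0,0,0]]

```text
t: 6.1
tcp_pos: [0.5318, 0.1771, 0.0425]
eef_rot: [1.0, 0.004, -0.0, -0.001]
contact_force: [-0.7, -0.3, -0.1]
grip_width: 0.0855
```

Emit:
drive_tool:
  commands:
    - [[0,0,0,0,0,0],[0,0,0,0,0,0],[0,0,0,0,0,0],[0,0,0,0,0,0],[0,0,0,0,0,0]]
  claw: 255

```text
t: 6.6
tcp_pos: [0.5325, 0.1775, 0.0435]
eef_rot: [1.0, 0.004, 0.001, -0.001]
contact_force: [-1.1, -0.7, -1.5]
grip_width: 0.0306
```

Emit:
drive_tool:
  commands:
    - [[0,0,-1.0,0,0,0],[0,0,-1.5,0,0,0],[0,0,-1.5,0,0,0],[0,0,-1.5,0,0,0],[0,0,-1.5,0,0,0],[0,0,-1.5,0,0,0],[0,0,0,0,0,0]]

```text
t: 7.3
tcp_pos: [0.5325, 0.1775, 0.1346]
eef_rot: [1.0, 0.004, 0.001, -0.001]
contact_force: [0.5, -0.5, -0.2]
grip_width: 0.0299
```

Emit:
drive_tool:
  commands:
    - [[-0.2,3.0,0,0,0,0],[-0.3,4,0,0,0,0],[-0.3,4,0,0,0,0],[-0.3,4,0,0,0,0],[-0.3,4,0,0,0,0],[-0.3,4,0,0,0,0],[-0.3,4,0,0,0,0],[-0.1,2,0,0,0,0]]

```text
t: 8.1
tcp_pos: [0.5116, -0.1199, 0.131]
eef_rot: [1.0, 0.008, -0.0, -0.002]
contact_force: [0.3, 0.6, -1.7]
grip_width: 0.0304
```

Emit:
drive_tool:
  commands:
    - [[0,0,0,0,0,0],[0,0,0,0,0,0]]

```text
t: 8.3
tcp_pos: [0.5105, -0.1223, 0.13]
eef_rot: [1.0, 0.005, -0.001, -0.002]
contact_force: [0.4, 0.0, -0.5]
grip_width: 0.0305
```

Emit:
drive_tool:
  commands:
    - [[0.1,-0.2,1.2,0,0,0],[0,0,1.2,0,0,0],[0,0,0,0,0,0],[0,0,0,0,0,0]]

```text
t: 8.7
tcp_pos: [0.5109, -0.1154, 0.1031]
eef_rot: [1.0, 0.007, -0.002, -0.003]
contact_force: [0.4, -1.5, -1.4]
grip_width: 0.0303
```

```bash
python3 - <<'E'
from h import *
s=cams.camera('scene');t=cams.camera('top');o=r.get_obs();p=o['tcp_pos'];print(p,o['eef_rot'],px('scene',p-[0,0,.0285]))
print(px('scene',[.5115,-.12,.062]))
tile('g3.png',[(s,242,165,8),(t,335,205,6)])
E
```

```text
[ 0.51101162 -0.11571857  0.10343357] [ 0.99996823  0.00726671 -0.00193077 -0.00264845] [270.4 193.6]
[269.3 199.3]
```

View pics/g3.png

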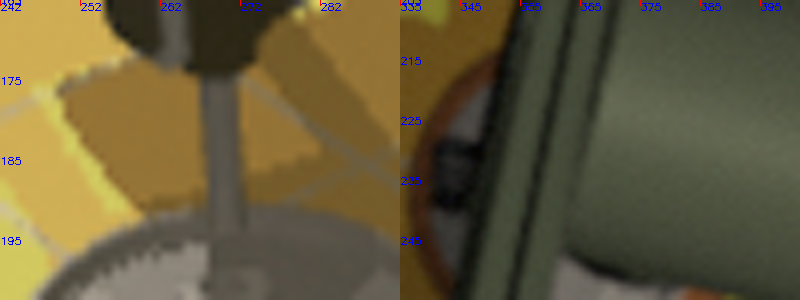

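Emit:
drive_tool:
  commands:
    - [[0.15,0.4,0.2,0,0,0],[0,0,0.3,0,0,0],[0,0,0.2,0,0,0],[0,0,0.2,0,0,0]]

```text
t: 9.2
tcp_pos: [0.5139, -0.1198, 0.095]
eef_rot: [1.0, 0.008, -0.0, -0.002]
contact_force: [-0.3, -0.3, -0.9]
grip_width: 0.0304
```

Emit:
drive_tool:
  commands:
    - [[0,0,0.2,0,0,0],[0,0,0.1,0,0,0]]

```text
t: 9.4
tcp_pos: [0.5137, -0.1199, 0.0916]
eef_rot: [1.0, 0.007, -0.001, -0.002]
contact_force: [0.3, 0.2, -1.3]
grip_width: 0.0309
```

Emit:
drive_tool:
  commands:
    - [[-0.1,0,0.1,0,0,0],[0,0,0.1,0,0,0]]

```text
t: 9.6
tcp_pos: [0.5126, -0.12, 0.0894]
eef_rot: [1.0, 0.007, -0.001, -0.002]
contact_force: [0.2, -0.1, -0.5]
grip_width: 0.0304
```

Emit:
drive_tool:
  commands:
    - [[0,0,0.1,0,0,0],[0,0,0.1,0,0,0]]

```text
t: 9.8
tcp_pos: [0.5126, -0.1199, 0.0873]
eef_rot: [1.0, 0.007, -0.001, -0.002]
contact_force: [0.4, -0.1, -0.7]
grip_width: 0.0306
```

Emit:
drive_tool:
  commands:
    - [[0,0,0.2,0,0,0],[0,0,0.2,0,0,0],[0,0,0.1,0,0,0]]

```text
t: 10.1
tcp_pos: [0.5126, -0.1199, 0.0819]
eef_rot: [1.0, 0.007, -0.0, -0.002]
contact_force: [0.2, -1.3, 0.1]
grip_width: 0.0304
```

Emit:
drive_tool:
  commands:
    - [[0,0,0.3,0,0,0],[0,0,0.3,0,0,0],[0,0,0.3,0,0,0],[0,0,0.2,0,0,0],[0,0,0.2,0,0,0],[0,0,0.2,0,0,0]]

```text
t: 10.7
tcp_pos: [0.5126, -0.1198, 0.0655]
eef_rot: [1.0, 0.007, -0.001, -0.002]
contact_force: [0.3, 0.8, -0.5]
grip_width: 0.0303
```

Emit:
drive_tool:
  commands:
    - [[-0.3,-0.25,0.1,0,0,0],[-0.26,-0.25,0.1,0,0,0],[0,0,0.1,0,0,0]]

```text
t: 11.0
tcp_pos: [0.5069, -0.1148, 0.0624]
eef_rot: [1.0, 0.007, -0.0, -0.002]
contact_force: [0.1, 0.4, -0.5]
grip_width: 0.0304
```

Emit:
drive_tool:
  commands:
    - [[0,0,0.1,0,0,0],[0,0,0.1,0,0,0]]

```text
t: 11.2
tcp_pos: [0.5069, -0.1146, 0.0604]
eef_rot: [1.0, 0.008, 0.0, -0.002]
contact_force: [0.2, 0.7, -1.0]
grip_width: 0.0306
```

Emit:
drive_tool:
  commands:
    - [[0,0,0.1,0,0,0],[0,0,0.1,0,0,0]]

```text
t: 11.4
tcp_pos: [0.5075, -0.1147, 0.059]
eef_rot: [1.0, 0.008, 0.001, -0.002]
contact_force: [1.1, -0.5, -0.2]
grip_width: 0.0305
```

Emit:
drive_tool:
  commands:
    - [[0,0,0.1,0,0,0],[0,0,0.1,0,0,0]]

```text
t: 11.6
tcp_pos: [0.5086, -0.1149, 0.0572]
eef_rot: [1.0, 0.007, 0.002, -0.002]
contact_force: [1.0, 0.4, -0.3]
grip_width: 0.0306
```

Emit:
drive_tool:
  commands:
    - [[0,0,0.1,0,0,0],[0,0,0.1,0,0,0]]

```text
t: 11.8
tcp_pos: [0.5089, -0.1151, 0.055]
eef_rot: [1.0, 0.007, 0.002, -0.001]
contact_force: [0.9, -0.2, -0.6]
grip_width: 0.0305
```

Emit:
drive_tool:
  commands:
    - [[0,0,0.1,0,0,0]]

```text
t: 11.9
tcp_pos: [0.509, -0.1152, 0.054]
eef_rot: [1.0, 0.007, 0.002, -0.001]
contact_force: [0.1, -0.1, 7.4]
grip_width: 0.0302
```

Emit:
drive_tool:
  commands:
    - [[0.09,0.11,0.04,0,0,0],[0.09,0.11,0.05,0,0,0]]

```text
t: 12.1
tcp_pos: [0.5097, -0.1156, 0.0539]
eef_rot: [1.0, 0.007, 0.001, -0.003]
contact_force: [-2.1, 3.6, 8.4]
grip_width: 0.0309
```

Emit:
drive_tool:
  commands:
    - [[0.09,0.11,0.05,0,0,0],[0.09,0.11,0.05,0,0,0]]

```text
t: 12.3
tcp_pos: [0.5098, -0.1157, 0.0539]
eef_rot: [1.0, 0.006, -0.001, -0.005]
contact_force: [-1.8, 2.6, 6.4]
grip_width: 0.0309
```

Emit:
drive_tool:
  commands:
    - [[0,0,-0.1,0,0,0],[0.15,0.2,0,0,0,0],[0.15,0.2,0,0,0,0]]

```text
t: 12.6
tcp_pos: [0.5109, -0.1184, 0.0542]
eef_rot: [1.0, 0.006, -0.003, -0.007]
contact_force: [-0.9, 3.4, 1.2]
grip_width: 0.0306
```

Emit:
drive_tool:
  commands:
    - [[0.1,0.2,0.05,0,0,0],[0,0,0.1,0,0,0]]

```text
t: 12.8
tcp_pos: [0.5115, -0.1191, 0.0535]
eef_rot: [1.0, 0.005, -0.004, -0.009]
contact_force: [-2.6, 1.0, 11.6]
grip_width: 0.0304
```

Emit:
drive_tool:
  commands:
    - [[0,0,-0.15,-1.0,0.4,0],[0.15,0.05,0,0,0,0],[0,0,0.1,0,0,0]]

```text
t: 13.1
tcp_pos: [0.5127, -0.1199, 0.054]
eef_rot: [1.0, 0.005, -0.001, 0.001]
contact_force: [-1.5, 1.3, 8.4]
grip_width: 0.0305
```

Emit:
drive_tool:
  commands:
    - [[0,0,0.08,0,0,0]]

```text
t: 13.2
tcp_pos: [0.5131, -0.12, 0.0539]
eef_rot: [1.0, 0.005, -0.0, 0.001]
contact_force: [-2.5, 1.7, 10.5]
grip_width: 0.0302
```

Emit:
drive_tool:
  commands:
    - [[0,0,-0.1,0,0,0],[-0.2,0.05,0,0,0,0],[-0.2,0.05,0.0,0,0,0],[0,0,0.1,0,0,0]]

```text
t: 13.6
tcp_pos: [0.5108, -0.1216, 0.0538]
eef_rot: [1.0, 0.005, 0.002, 0.001]
contact_force: [-0.8, 2.6, 5.2]
grip_width: 0.0303
```

Emit:
drive_tool:
  commands:
    - [[-0.2,0,0,0,0,0],[0,0,0.1,0,0,0]]

```text
t: 13.8
tcp_pos: [0.51, -0.1219, 0.0535]
eef_rot: [1.0, 0.005, 0.003, 0.001]
contact_force: [-1.0, 1.7, 6.5]
grip_width: 0.0306
```

Emit:
drive_tool:
  commands:
    - [[-0.2,0,0,0,0,0],[0,0,0.1,0,0,0]]

```text
t: 14.0
tcp_pos: [0.5084, -0.1221, 0.0526]
eef_rot: [1.0, 0.005, 0.004, 0.001]
contact_force: [0.4, 1.8, 1.6]
grip_width: 0.0304
```

Emit:
drive_tool:
  commands:
    - [[0,0,0.1,0,0,0],[0,0,0.1,0,0,0]]

```text
t: 14.2
tcp_pos: [0.5084, -0.1217, 0.0511]
eef_rot: [1.0, 0.005, 0.004, 0.001]
contact_force: [-0.9, 2.4, 8.6]
grip_width: 0.0306
```

Emit:
drive_tool:
  commands:
    - [[-0.1,0,0.1,0,0,0]]

```text
t: 14.3
tcp_pos: [0.5076, -0.1215, 0.0502]
eef_rot: [1.0, 0.004, 0.004, 0.001]
contact_force: [1.1, 2.8, 2.6]
grip_width: 0.0307
```

Emit:
drive_tool:
  commands:
    - [[-0.03,-0.06,0.1,0,0,0],[0,-0.03,0.1,0,0,0]]

```text
t: 14.5
tcp_pos: [0.5076, -0.1211, 0.0479]
eef_rot: [1.0, 0.005, 0.004, 0.001]
contact_force: [1.1, 0.2, 1.3]
grip_width: 0.0306
```

Emit:
drive_tool:
  commands:
    - [[0,0,0.1,0,0,0],[0,0,0.1,0,0,0]]

```text
t: 14.7
tcp_pos: [0.5076, -0.1211, 0.0456]
eef_rot: [1.0, 0.005, 0.004, 0.001]
contact_force: [0.6, 1.2, 1.7]
grip_width: 0.0304
```

Emit:
drive_tool:
  commands:
    - [[0,0,0.1,0,0,0]]

```text
t: 14.8
tcp_pos: [0.5076, -0.1211, 0.0445]
eef_rot: [1.0, 0.005, 0.004, 0.001]
contact_force: [2.2, 1.1, 2.6]
grip_width: 0.0304
```

Emit:
drive_tool:
  commands:
    - [[0,0,0.08,0,0,0]]

```text
t: 14.9
tcp_pos: [0.5078, -0.1211, 0.0438]
eef_rot: [1.0, 0.005, 0.004, 0.001]
contact_force: [1.0, 1.5, 7.3]
grip_width: 0.0303
```

Emit:
drive_tool:
  commands:
    - [[0,0,0.08,0,0,0]]

```text
t: 15.0
tcp_pos: [0.508, -0.1211, 0.0436]
eef_rot: [1.0, 0.005, 0.005, 0.001]
contact_force: [0.3, 1.6, 9.6]
grip_width: 0.0306
```

Emit:
drive_tool:
  commands:
    - [[0,0,-0.1,0,-0.5,0],[0.2,0,0,0,0,0],[0,0,0.08,0,0,0]]

```text
t: 15.3
tcp_pos: [0.5082, -0.1212, 0.0435]
eef_rot: [1.0, 0.005, -0.002, 0.001]
contact_force: [-1.6, 0.7, 11.0]
grip_width: 0.0301
```

Emit:
drive_tool:
  commands:
    - [[0.15,0,0,0,0,0],[0,0,0.08,0,0,0]]

```text
t: 15.5
tcp_pos: [0.5085, -0.1212, 0.0434]
eef_rot: [1.0, 0.005, -0.003, 0.001]
contact_force: [-0.7, 1.4, 11.0]
grip_width: 0.0306
```

Emit:
drive_tool:
  commands:
    - [[0,0,-0.15,0,0.3,0],[0.25,-0.05,0,0,0,0],[0.1,0,0.05,0,0,0],[0,0,0.08,0,0,0]]

```text
t: 15.9
tcp_pos: [0.5093, -0.1208, 0.043]
eef_rot: [1.0, 0.006, -0.004, 0.001]
contact_force: [-1.5, 0.7, 4.7]
grip_width: 0.0301
```

Emit:
drive_tool:
  commands:
    - [[0,0,0.08,0,0,0]]

```text
t: 16.0
tcp_pos: [0.5097, -0.1208, 0.0424]
eef_rot: [1.0, 0.006, -0.004, 0.001]
contact_force: [-1.3, 0.4, 3.3]
grip_width: 0.0306
```

Emit:
drive_tool:
  commands:
    - [[0.05,0,0.1,0,0.4,0],[0,0,0.1,0,0,0]]

```text
t: 16.2
tcp_pos: [0.5105, -0.1209, 0.0404]
eef_rot: [1.0, 0.006, 0.0, 0.001]
contact_force: [-0.3, 0.7, 2.1]
grip_width: 0.0301
```

Emit:
drive_tool:
  commands:
    - [[0,0,0.1,0,0,0]]

```text
t: 16.3
tcp_pos: [0.5106, -0.121, 0.0393]
eef_rot: [1.0, 0.006, 0.0, 0.001]
contact_force: [-0.7, 0.3, 2.6]
grip_width: 0.0303
```

In the socket; continuing down to home (~0.0335).

Emit:
drive_tool:
  commands:
    - [[0,0,0.1,0,0,0],[0,0,0.1,0,0,0]]

```text
t: 16.5
tcp_pos: [0.5107, -0.121, 0.0369]
eef_rot: [1.0, 0.006, 0.0, 0.001]
contact_force: [-2.6, 0.8, 2.1]
grip_width: 0.0304
```

Emit:
drive_tool:
  commands:
    - [[0,0,0.1,0,0,0],[0,0,0.1,0,0,0]]

```text
t: 16.7
tcp_pos: [0.5107, -0.121, 0.0346]
eef_rot: [1.0, 0.006, 0.0, 0.001]
contact_force: [-0.7, -0.0, 2.0]
grip_width: 0.0307
```

Emit:
drive_tool:
  commands:
    - [[0,0,0.08,0,0,0]]

```text
t: 16.8
tcp_pos: [0.5107, -0.121, 0.0337]
eef_rot: [1.0, 0.006, 0.0, 0.001]
contact_force: [-0.4, -0.5, 3.0]
grip_width: 0.0301
```

Emit:
drive_tool:
  commands:
    - [[0,0,0.08,0,0,0]]

```text
t: 16.9
tcp_pos: [0.5108, -0.121, 0.0332]
eef_rot: [1.0, 0.006, 0.0, 0.001]
contact_force: [-2.7, 0.3, 11.9]
grip_width: 0.0306
```

Emit:
drive_tool:
  commands:
    - [[0,0,0.06,0,0,0]]

```text
t: 17.0
tcp_pos: [0.5109, -0.121, 0.0332]
eef_rot: [1.0, 0.006, 0.0, 0.001]
contact_force: [-3.1, 0.6, 8.9]
grip_width: 0.0302
```

Emit:
drive_tool:
  commands:
    - [[0,0,-0.03,0,0,0],[0,0,0,0,0,0],[0,0,0,0,0,0],[0,0,0,0,0,0],[0,0,0,0,0,0],[0,0,0,0,0,0]]
  claw: 0

```text
t: 17.6
tcp_pos: [0.5115, -0.1212, 0.0326]
eef_rot: [1.0, 0.006, 0.001, 0.002]
contact_force: [-1.1, -1.3, 0.2]
grip_width: 0.0853
```

Emit:
drive_tool:
  commands:
    - [[0,0,-1,0,0,0],[0,0,-2,0,0,0],[0,0,-3,0,0,0],[0,0,-4,0,0,0],[0,0,-4,0,0,0],[-4,0,0,0,0,0],[-4,0,0,0,0,0],[0,0,0,0,0,0]]

```text
t: 18.4
tcp_pos: [0.4308, -0.1219, 0.1833]
eef_rot: [1.0, 0.006, 0.003, 0.003]
contact_force: [1.8, 0.1, -0.2]
grip_width: 0.0854
```

```bash
python3 - <<'E'
from h import *
s=cams.camera('scene');t=cams.camera('top');o=r.get_obs();print(o['t'],o['tcp_pos'],o['grip_width'],o['contact_force'])
print(px('scene',[.5107,-.121,.106]),px('scene',[.5107,-.121,.062]),px('scene',[.5107,-.121,.074]))
tile('g4.png',[(s,230,165,5),(t,320,195,5)])
E
```

```text
18.5 [ 0.43471196 -0.12243566  0.18320875] 0.08547215275146056 [ 0.05475284 -0.23787925  0.80854383]
[267.5 182.6] [268.7 199.3] [268.4 194.9]
```

View pics/g4.png

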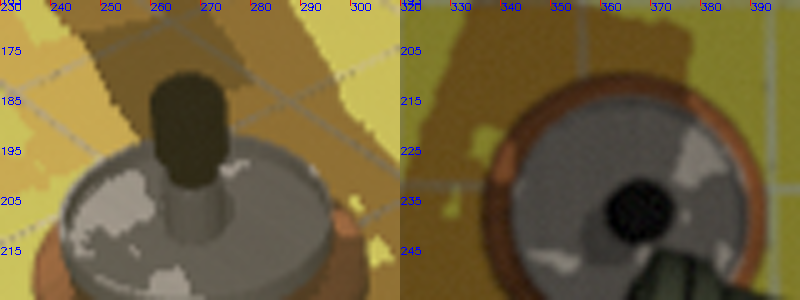

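```bash
python3 -c "
from bench import r
print(r.finish_job())"
```

```text
the job is handed in; nothing more can be done
None
```

The pin is down through sleeve, tray and glide ring into the base socket and let go. I handed the job in at about 18.5 s. No verdict was reported.

**How it went:** I put the pin into the sleeve, slid the sleeve over to the tray bore, and felt for the ring bore and then the socket with light touches. The shoulder came to rest at a measured TCP z of 0.0332 m. My estimate for fully home was 0.0335 m. The highest force in any reading while the pin was touching the stack was about 12 N. I only saw the value at the end of each call, so short peaks in between are unknown.

**Last checks:** The final picture shows the pin upright with its shoulder on the sleeve and the tray looking level on its ring. The gripper is open and clear, with the contact force at noise level. I did not look at the mug, bottle, comb and toothbrush again at the end, but the arm was never near them.

**What disagreed:**
- **TCP offset:** The reported TCP lay about 36 mm beyond the real fingertips. My first grasp closed above the knob, and a light touch on the knob's top (13 N) showed the offset. I corrected for it from then on.
- **Socket position:** I could not place the base from the images to better than about 2 mm, so the socket position rests on feel.

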